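Feel out the free play of a worn vice-drive coupling and park its crank mid-play

ROBOT

A 7-joint arm with a two-finger parallel gripper is mounted at the origin on the work surface. World frame = base frame: x ahead of the robot, y to its left, z up, the work surface at z = 0. Lengths are in mm, angles in rad, forces in N, time in s.
With the tool pointing down it reaches from about 400 to 850 mm from the base axis. Payload 10.4 kg.
Tool frame: the origin (TCP) lies at the very end of the fingers, on their centre line; the grasp point (between the pads) lies 19 mm behind it; z points along the fingers, x is the direction in which the jaws open and shut, and the axes are right-handed (so a half turn about z gives the same grasp; the last joint's range is limited). The gripper opens to 87 mm and grips with 3 to 60 N. Pads are 19 mm wide; open, the fingers measure 117 mm over their backs; the gripper's body (75 mm by 190 mm) begins 51 mm behind the grasp point.
Start: joints at [1.254, 0.332, -0.065, 1.46, 0.022, 1.35, -0.088], TCP at [181.017, -598.237, 196.976] pointing down, gripper open.
Joint ranges: [-2.6, 2.6], [-0.5, 2.12], [-1.47, 1.34], [0.16, 2.42], [-1.27, 4.41], [0.06, 2.06], [-2.6, 2.6]. Speed limits (rad/s): [2.22, 2.22, 2.79, 2.79, 3.14, 3.14, 3.14].

INTERFACE

Orientations are given as a 3x3 rotation matrix whose columns are the frame's x, y, z axes.
In Python, from rig import env, vision, ticket, finder gives the robot as it stands.
- The arm moves only by the shell command python3 -m creep 'ROWS' [FORCE]. ROWS is JSON, a list that holds one entry, the list of rows, each a list of 7 numbers: the shift along the tool's x, y, z in mm, then the turn, a rotation vector about the tool's x, y, z in degrees, then the finger opening in mm, from 0 to 87. In form: [[[tx, ty, tz, rx, ry, rz, grip], ...]]. A call has 1 to 20 rows; each row is the pose to reach, as a shift and turn from the pose commanded when the call began, along the tool's axes at that moment; what a row does not reach only later rows make up. A row lasts 1/8 s, in which the tool goes at most 62.5 mm and 10.7 degrees, less where a joint would pass 70% of its speed; a pose out of reach is approached as far as the arm can. A call with a gripper value outside its range is refused whole. The fingers move at their own pace and stop on an object; FORCE is the grip in N (left out, the last holds). Time passes only in rows, so rows that repeat a pose let the fingers close. It gives the time, the measured TCP pose, the force and the opening at its end, in the units of the state.
- env.get_obs(): the state, without advancing time (a new reading comes with each control period).
- vision.grab_frame(name): name is "side" or "top"; returns the picture (384x512x3 uint8, red, green, blue); there is no depth.
- vision.camera_params(name): a dict with "camera_matrix" (3x3 intrinsics, pixels), "distortion" ([k1, k2, p1, p2, k3] as OpenCV has them; the pictures are not rectified), "eye" and "orientation" of the camera in the world. Camera axes: x right, y up, looking along -z (the intrinsics and any distortion apply to the point x, -y, -z); pixel columns grow to the right and rows downward; lengths in mm; the calibration is good to about 2 mm. A picture is of the moment at which its call begins. camera_params takes no time and is no camera call.
- ticket.hand_in(): hands the job in, once; it reports no verdict.
Trained networks look in the newest picture that a camera, given by its name, has taken for a name from the list of things; names that differ only in an ending like _2 or _b are one class to them, and where a whole thing is asked for, a point or a joint stands for the part that bears it (a point fixed in the world has none). Each returns a list of dicts, best first, with "conf" (0 to 1); they miss things now and then, are a little off and sometimes report something else, mostly with a low value. They report only what shows in the picture. A call takes as long as a camera call.
- finder.recognise(camera, query): "centre" ([x, y, z] in mm, in the coordinates of the camera as it stood for that picture, good to about 4 mm: the middle of the surface that is visible of it).
- finder.silhouettes(camera, query): "region" (384x512 bool, what is visible of it).
The state is a dict: "t": time; "q": joint angles; "qd": joint speeds; "tau": joint torques, N m; "eef_pos": TCP position; "orientation": TCP orientation; "wrist_force": force on the tool from outside, world axes, zero at the start; "moment": the same for the moment, N m; "width": finger opening in mm.
Only numpy, scipy, OpenCV 4.12 (cv2) and the standard library are available. Lean on these libraries where they do the work, as an engineer would, in place of code of your own. Each camera call takes 0.05 s, during which the arm holds its last target. There are 200 camera calls.

TASK

Check the worn coupling of the saw's vice drive for free play: swing the crank gently counter-clockwise (seen from above) by its black grip until it comes up firmly against resistance, then clockwise until it firmly resists again, never forcing it so far that the notched coupling disc below is turned along. The crank's tail pushes the two loose telltale pointers out to the ends of the play; do not touch them with the hand, and leave them where the crank has put them. Finish with the crank let go and standing midway between the two pointers, and disturb nothing else on the bench.

Things in the scene. Friction and masses are not known exactly. Their poses are not given: they have to be found in the camera images.
- drive: the vice drive, fixed to the bench: grey foot plate 210 x 200 x 12 mm with a round housing 136 mm across and 58 mm tall; origin on the bench under the upright shaft axis, z up. Its +x side carries a dark scale plate (160 mm wide, top 54 mm above the bench, white tick every 5 degrees); its -x side is where the crank arm points (as it reads 0)
- crank_grip (a point): centre of the top of the crank's black round grip: an upright fixed post 22 mm in diameter, 52 mm tall, its top 148 mm above the bench, standing at the end of the crank arm 120 mm from the shaft axis (arm: 22 mm wide, flat, its top 96 mm above the bench). Its x axis points from the grip through the shaft axis to the crank's tail, z up; the post moves on a circle of 120 mm radius round the shaft
- crank_axis (a point): top of the crank hub (40 mm across) on the upright shaft axis, 102 mm above the bench
- crank (a joint): turn of the crank in rad, counter-clockwise from above positive; 0 = arm along the drive's -x. It starts somewhere in the free play. It turns with light friction (under 1.5 N at the grip, pointers included) and stays where it is left. The free play reaches 0.1 to 0.4 rad to either side of 0, differently each way and not visible from outside; at its ends hidden dogs meet the coupling and the crank resists
- coupling (a joint): turn of the coupling disc in rad (notched steel disc, 98 mm across, under the crank and pointers), 0 at the start, counter-clockwise positive. Held by the vice screw: through the crank it starts to yield at about 4 N at the grip, then winds up like a spring, about 1.7 N more at the grip per 0.01 rad (some 14 N in all at 0.06 rad), and mostly springs back
- tell_ccw_tip (a point): tip of the pointer on the counter-clockwise side of the crank's tail: thin aluminium arm on the shaft axis with an upright vane (14 x 6 mm, top 88 mm above the bench) 92 mm from the axis over the scale; x axis along the pointer, outward. Stays where it is pushed. The crank's tail ends in a peg 8 mm thick, at the same radius, that meets the vane when the two are 0.076 rad apart
- tell_cw_tip (a point): tip of the like pointer on the clockwise side of the crank's tail; x axis along the pointer, outward
- tell_ccw (a joint): turn of that counter-clockwise pointer in rad, same zero and sense as the crank: equal to the crank's value when it lies under the crank's tail
- tell_cw (a joint): turn of the clockwise pointer in rad, same zero and sense
- wrench: bystander: open-ended steel wrench, 170 mm long
- offcut_long: bystander: square steel tube offcut, 40 x 40 x 130 mm
- offcut_short: bystander: square aluminium tube offcut, 30 x 30 x 50 mm
- bolt: bystander: steel bolt standing on its head, 59 mm tall
- bearing: bystander: bearing ring, 52 mm across, 16 mm high
- spray_can: bystander: grey can, 60 mm across, 170 mm tall

How it is judged:
By the outcome, as a careful person would: the job done as asked, in the order asked, and still so for the second after the job is handed in, with the robot touching nothing.
It also fails if it takes over 61 s, if anything falls off the work surface, if the arm or the gripper's body presses on something with over 40 N, if the wrist force passes 120 N, or if a joint passes its speed limit or range.

## Working session

There is one attempt and no reset: what is moved stays moved. The work goes in short steps, Python scripts to look and compute and a shell command to move; the robot and the scene stay as the last step left them, time stands still between calls to the robot, and variables do not carry over. Pictures are saved under pics/ and viewed, on a budget of 10 in all, crops included, one or two more only if the job needs it, and the job is handed in when it is done.

```bash
ls; mkdir -p pics; cat > h.py <<'E'
import numpy as np, cv2
from rig import env, vision, ticket, finder
def cam(n):
    p=vision.camera_params(n); return np.array(p["camera_matrix"]),np.array(p["distortion"],float),np.array(p["eye"],float),np.array(p["orientation"],float)
F=np.diag([1.,-1,-1])
def ray(n,uv):
    K,d,e,R=cam(n); u=cv2.undistortPoints(np.array([[uv]],float),K,d)[0,0]
    return e,R@F@np.array([u[0],u[1],1])
def atz(n,uv,z):
    e,r=ray(n,uv); return e+r*(z-e[2])/r[2]
def proj(n,P):
    K,d,e,R=cam(n); X=(np.atleast_2d(P)-e)@R@F
    return cv2.projectPoints(X,np.zeros(3),np.zeros(3),K,d)[0][:,0]
def world(n,c):
    K,d,e,R=cam(n); return e+R@np.array(c)
E
python3 - <<'E'
from h import *
o=env.get_obs(); print({k:np.round(v,3).tolist() for k,v in o.items()})
for n in("top","side"):
    im=vision.grab_frame(n); cv2.imwrite(f"pics/{n}0.png",im[:,:,::-1])
    print(n,[np.round(x,2).tolist() for x in cam(n)])
    for q in("drive","crank_grip","crank_axis","tell_ccw_tip","tell_cw_tip","spray_can","bolt"):
        print(q,[(np.round(world(n,r["centre"])).tolist(),round(r["conf"],2)) for r in finder.recognise(n,q)][:3])
E
```

```text
pics
{'t': 0.0, 'q': [1.254, 0.333, -0.065, 1.461, 0.022, 1.35, -0.089], 'qd': [0.001, -0.0, -0.0, 0.0, 0.001, 0.0, 0.001], 'tau': [-0.0, -62.325, 0.024, -38.99, -0.061, 0.04, 0.0], 'eef_pos': [180.867, -597.825, 196.152], 'orientation': [[0.29, -0.957, -0.0], [-0.957, -0.29, 0.001], [-0.001, 0.0, -1.0]], 'wrist_force': [-0.011, 0.166, -0.226], 'moment': [-0.011, 0.039, -0.001], 'width': 87.147}
top [[[349.4, 0.0, 254.04], [0.0, 349.4, 195.78], [0.0, 0.0, 1.0]], [-0.02, 0.0, 0.0, 0.0, 0.0], [442.95, 15.7, 1109.83], [[-0.02, 0.99, -0.11], [-1.0, -0.02, 0.02], [0.02, 0.11, 0.99]]]
drive [([638.0, -120.0, 49.0], 0.96), ([528.0, -416.0, 154.0], 0.43), ([682.0, -104.0, 75.0], 0.23)]
crank_grip [([596.0, -152.0, 98.0], 0.57)]
crank_axis [([602.0, -152.0, 98.0], 0.69)]
tell_ccw_tip [([679.0, -105.0, 72.0], 0.61), ([520.0, 402.0, 13.0], 0.47)]
tell_cw_tip []
spray_can [([527.0, -415.0, 153.0], 0.57)]
bolt []
side [[[431.02, 0.0, 253.81], [0.0, 431.02, 192.58], [0.0, 0.0, 1.0]], [0.03, 0.0, 0.0, 0.0, 0.0], [274.16, 760.89, 915.84], [[-0.94, 0.23, -0.24], [-0.33, -0.67, 0.66], [-0.01, 0.7, 0.71]]]
drive [([630.0, -93.0, 53.0], 0.95)]
crank_grip [([586.0, -149.0, 95.0], 0.72)]
crank_axis [([590.0, -155.0, 97.0], 0.81)]
tell_ccw_tip [([681.0, -97.0, 72.0], 0.55)]
tell_cw_tip []
spray_can [([526.0, -409.0, 106.0], 0.69), ([563.0, 6.0, 9.0], 0.66)]
bolt []
```

```bash
python3 - <<'E'
from h import *
a=cv2.imread("pics/top0.png"); b=cv2.imread("pics/side0.png")
c=proj("top",[[638,-120,50]])[0].astype(int);d=proj("side",[[638,-120,50]])[0].astype(int);print(c,d)
def crop(im,c,w=75,h=75):
    x=max(0,c[0]-w);y=max(0,c[1]-h);print(x,y);return cv2.resize(im[y:y+2*h,x:x+2*w],(400,400),interpolation=cv2.INTER_CUBIC)
top=np.hstack([crop(a,c),crop(b,d)])
cv2.imwrite("pics/c0.png",top)
cv2.imwrite("pics/b0.png",np.hstack([cv2.resize(a,(400,300)),cv2.resize(b,(400,300))]))
E
```

```text
[290 168] [241 170]
215 93
166 95
```

View pics/c0.png

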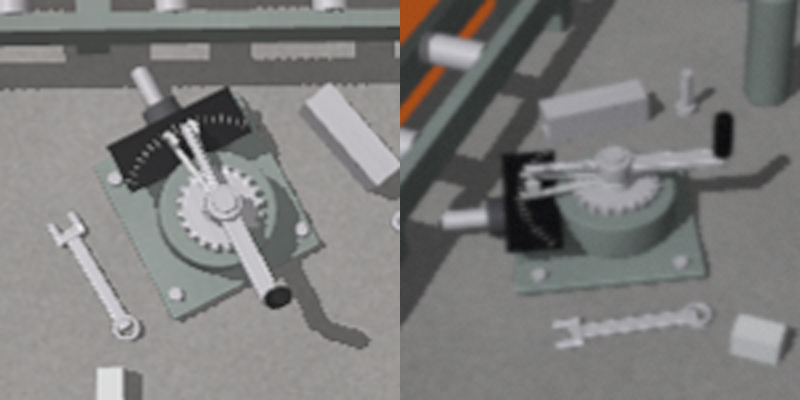

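View pics/b0.png

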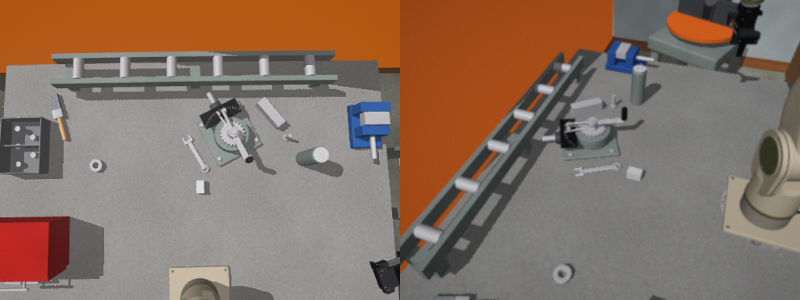

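```bash
python3 - <<'E'
from h import *
o=env.get_obs()
s=150/400
g=atz("top",(215+277*s,93+296*s),148); h=atz("top",(215+223*s,93+200*s),102); p=atz("top",(215+190*s,93+128*s),95)
g2=atz("side",(166+323*s,95+115*s),148); h2=atz("side",(166+214*s,95+155*s),102)
for n,a,b in(("top",g,h),("side",g2,h2)):
    d=(a-b)[:2]; print(n,a.round(1),b.round(1),np.hypot(*d).round(1),np.degrees(np.arctan2(d[1],d[0])).round(1))
print("tail",p, np.degrees(np.arctan2(*(h-p)[1::-1])))
# foot plate corners/scale plate for drive yaw
for uv in((107,148),(132,190),(236,88),(250,122)): print("scale",uv,atz("top",(215+uv[0]*s,93+uv[1]*s),54).round(1))
# silhouettes of crank grip/hub
for n in("top","side"):
    vision.grab_frame(n)
    for q in("crank","tell_ccw_tip","tell_cw_tip"):
        for r in finder.silhouettes(n,q)[:1]:
            m=r["region"];y,x=np.nonzero(m);print(n,q,r["conf"],m.sum(),x.min(),x.max(),y.min(),y.max())
im=cv2.imread("pics/top0.png").astype(int).sum(2)
m=np.zeros(im.shape,bool);m[196:214,310:328]=1
y,x=np.nonzero(m&(im<120));print("dark top",x.mean(),y.mean(),len(x))
im=cv2.imread("pics/side0.png").astype(int).sum(2)
m=np.zeros(im.shape,bool);m[130:160,278:298]=1
y,x=np.nonzero(m&(im<120));print("dark side",x.mean(),y.min(),y.max(),len(x))
E
```

```text
top [ 519.2 -183.8  148. ] [ 630.  -138.1  102. ] 119.9 -157.6
side [ 521.3 -191.4  148. ] [ 629.3 -142.7  102. ] 118.5 -155.7
tail [ 713.5756046  -105.16724836   95.        ] -158.50635624065472
scale (107, 148) [702.5 -13.   54. ]
scale (132, 190) [652.5 -40.7  54. ]
scale (236, 88) [ 771.5 -165.6   54. ]
scale (250, 122) [ 730.5 -180.4   54. ]
top crank 0.58 601 283 324 139 209
top tell_ccw_tip 0.64 344 283 311 156 184
top tell_cw_tip 0.58 786 378 420 188 211
side crank 0.65 551 214 290 137 164
side tell_cw_tip 0.66 417 196 219 339 363
dark top 317.0 205.71428571428572 14
dark side 286.6744186046512 138 153 86
```

```bash
python3 -m creep '[[[-10,-15,0,0,0,0,87],[-35,-53,0,0,0,-1,87],[-70,-105,0,0,0,-2,87],[-105,-158,0,0,0,-3,87],[-140,-210,0,0,0,-4,87],[-175,-263,0,0,0,-5,87],[-210,-315,0,0,0,-6,87],[-240,-361,0,0,0,-6,87],[-265,-398,5,0,0,-6,87],[-282,-424,12,0,0,-6,87],[-291,-438,20,0,0,-6,87],[-295,-444,24,0,0,-6,87],[-295,-444,26,0,0,-6,87],[-295,-444,26,0,0,-6,87],[-295,-444,26,0,0,-6,87]]]' 5
python3 - <<'E'
from h import *
a=vision.grab_frame("top");b=vision.grab_frame("side")
o=env.get_obs();t=o["eef_pos"];R=np.array(o["orientation"]);print(t,R.round(3).tolist(),o["wrist_force"],o["t"])
s=[]
for n,im in(("top",a),("side",b)):
    im=im[:,:,::-1].copy()
    c=proj(n,[[560,-160,110]])[0].astype(int); x,y=c-60; print(n,x,y, proj(n,[t]))
    s.append(cv2.resize(im[y:y+120,x:x+120],(400,400),interpolation=cv2.INTER_CUBIC))
cv2.imwrite("pics/c1.png",np.hstack(s))
E
```

```text
t: 3.08
eef_pos: [520.3, -188.2, 171.2]
orientation: [[0.387, -0.922, 0.0], [-0.922, -0.387, -0.001], [0.001, -0.0, -1.0]]
wrist_force: [0.1, 0.1, 0.9]
width: 87.0
[ 520.39750501 -187.87342614  171.19580826] [[0.387, -0.922, 0.0], [-0.922, -0.387, -0.0], [0.0, -0.0, -1.0]] [-1.03375745 -0.45351881  0.23246547] 3.175
top 247 131 [[322.10300244 202.80008576]]
side 210 92 [[287.43285459 132.37833344]]
```

View pics/c1.png

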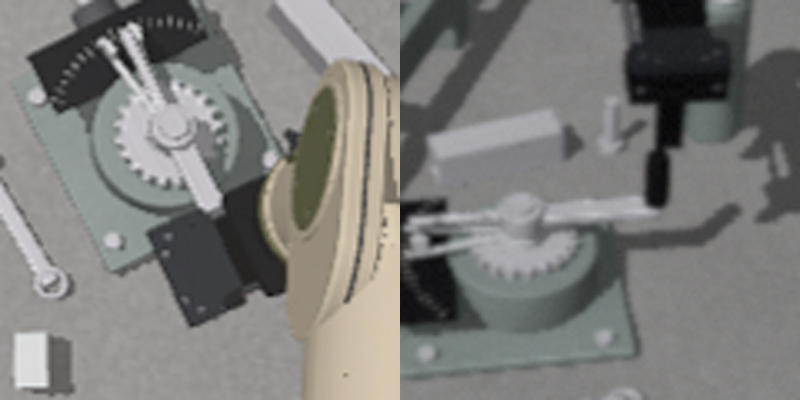

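```bash
python3 -m creep '[[[0,0,8,0,0,0,87],[0,0,20,0,0,0,87],[0,0,33,0,0,0,80],[0,0,46,0,0,0,70],[0,0,56,0,0,0,60],[0,0,60,0,0,0,50],[0,0,61,0,0,0,50],[0,0,61,0,0,0,50],[0,0,61,0,0,0,50]]]' 5
cat > f.py <<'E'
from h import *
def rd(k=8):
    L=[]
    for i in range(k):
        vision.grab_frame("side"); o=env.get_obs(); L.append(np.r_[o["wrist_force"],o["eef_pos"],o["width"]])
    return np.array(L),o
def ang(p): return np.arctan2(p[1]+140,p[0]-629.5)
E
python3 - <<'E'
from f import *
L,o=rd(8);print(L.round(2));print(o["t"],np.array(o["orientation"]).round(3).tolist())
E
```

```text
t: 4.3
eef_pos: [520.8, -187.4, 110.4]
orientation: [[0.388, -0.922, 0.001], [-0.922, -0.388, -0.0], [0.001, -0.0, -1.0]]
wrist_force: [-0.6, 0.2, 0.9]
width: 50.0
[[-1.7000e-01  3.7000e-01  6.4000e-01  5.2077e+02 -1.8738e+02  1.1031e+02
   4.9940e+01]
 [-5.0000e-01 -1.0000e+00 -6.7000e-01  5.2071e+02 -1.8738e+02  1.1025e+02
   5.0070e+01]
 [ 7.6000e-01  1.4000e-01  3.4000e-01  5.2071e+02 -1.8735e+02  1.1020e+02
   5.0030e+01]
 [-7.0000e-02  8.0000e-02 -7.3000e-01  5.2066e+02 -1.8733e+02  1.1012e+02
   4.9670e+01]
 [-4.0000e-02  3.0000e-01 -2.0000e-02  5.2063e+02 -1.8734e+02  1.1007e+02
   4.9990e+01]
 [-5.5000e-01  6.2000e-01  8.3000e-01  5.2058e+02 -1.8733e+02  1.1002e+02
   4.9730e+01]
 [-9.2000e-01  4.5000e-01  7.0000e-01  5.2059e+02 -1.8734e+02  1.1002e+02
   4.9850e+01]
 [-7.5000e-01 -9.0000e-02  1.3000e-01  5.2055e+02 -1.8731e+02  1.0997e+02
   5.0030e+01]]
4.7 [[0.388, -0.922, 0.0], [-0.922, -0.388, -0.0], [0.0, 0.0, -1.0]]
```

```bash
python3 -m creep '[[[0,0,0,0,0,0,40],[0,0,0,0,0,0,30],[0,0,0,0,0,0,24],[0,0,0,0,0,0,18],[0,0,0,0,0,0,18],[0,0,0,0,0,0,18]]]' 5
python3 - <<'E'
from f import *
L,o=rd(4);R=np.array(o["orientation"]);m=L.mean(0);print(m.round(2),"tool-frame F",(m[:3]@R).round(2),o["t"],ang(m[3:5]))
b=vision.grab_frame("side")[:,:,::-1];cv2.imwrite("pics/c2.png",cv2.resize(b[92:212,190:350],(800,600),interpolation=cv2.INTER_CUBIC))
E
```

```text
t: 5.45
eef_pos: [520.5, -187.5, 110.0]
orientation: [[0.388, -0.922, 0.0], [-0.922, -0.388, -0.0], [0.0, 0.0, -1.0]]
wrist_force: [-0.0, -0.3, -1.4]
width: 21.9
[-9.5000e-01 -8.0000e-01  7.0000e-02  5.2052e+02 -1.8743e+02  1.0998e+02
  2.1890e+01] tool-frame F [ 0.37  1.18 -0.07] 5.65 -2.7310714900218933
```

View pics/c2.png

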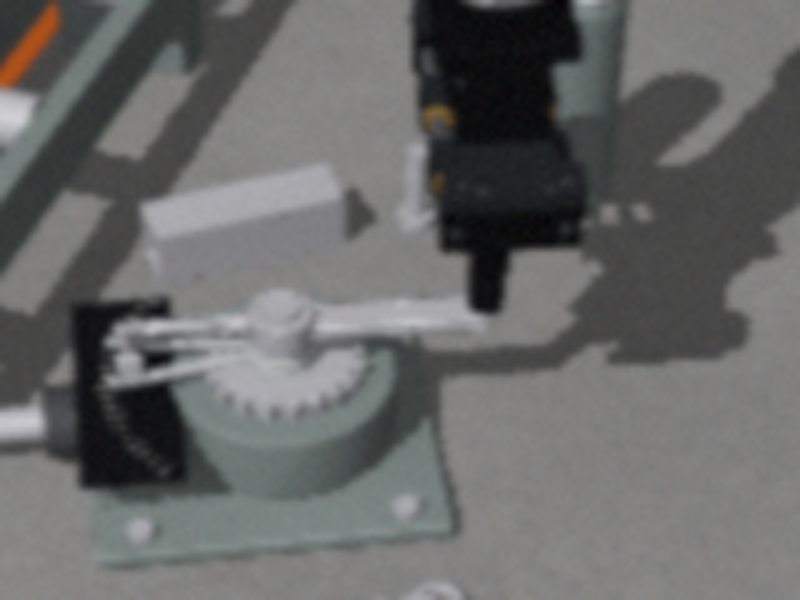

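```bash
cat > g.py <<'E'
import sys
from f import *
sgn,thr=float(sys.argv[1]),float(sys.argv[2])
L,o=rd(int(sys.argv[3]) if len(sys.argv)>3 else 3);R=np.array(o["orientation"]);m=L.mean(0);f=m[:3]@R
print(f"t {o['t']:.2f} ang {ang(m[3:5]):.4f} r {np.hypot(m[3]-629.5,m[4]+140):.1f} push {-sgn*f[0]:.2f} rad {f[1]:.2f} w {m[6]:.1f} xy {m[3:5].round(2)}")
sys.exit(int(-sgn*f[0]>thr))
E
python3 -m creep '[[[1,0,0,0,0,-0.48,18],[2,0,0,0,0,-0.96,18],[3,0.03,0,0,0,-1.43,18],[4,0,0,0,0,-1.91,18],[5,0,0,0,0,-2.39,18],[5,0,0,0,0,-2.39,18]]]' >/dev/null
python3 g.py 1 2.2 4 && python3 -m creep '[[[1,0,0,0,0,-0.48,18]]]' >/dev/null && python3 g.py 1 2.2 && python3 -m creep '[[[1,0,0,0,0,-0.48,18]]]' >/dev/null && python3 g.py 1 2.2
```

```text
t 6.65 ang -2.6888 r 118.8 push -0.60 rad -0.11 w 21.5 xy [ 522.63 -191.99]
t 6.92 ang -2.6814 r 118.8 push 0.58 rad 0.02 w 21.7 xy [ 523.02 -192.78]
t 7.20 ang -2.6725 r 118.8 push -0.19 rad -0.53 w 21.7 xy [ 523.5  -193.72]
```

```bash
python3 -m creep '[[[1,0,0,0,0,-0.48,18]]]' >/dev/null && python3 g.py 1 2 && python3 -m creep '[[[1,0,0,0,0,-0.48,18]]]' >/dev/null && python3 g.py 1 2 && python3 -m creep '[[[1,0,0,0,0,-0.48,18]]]' >/dev/null && python3 g.py 1 2 && python3 -m creep '[[[1,0,0,0,0,-0.48,18]]]' >/dev/null && python3 g.py 1 2 && python3 -m creep '[[[1,0,0,0,0,-0.48,18]]]' >/dev/null && python3 g.py 1 2 && python3 -m creep '[[[1,0,0,0,0,-0.48,18]]]' >/dev/null && python3 g.py 1 2 && python3 -m creep '[[[1,0,0,0,0,-0.48,18]]]' >/dev/null && python3 g.py 1 2 && python3 -m creep '[[[1,0,0,0,0,-0.48,18]]]' >/dev/null && python3 g.py 1 2
```

```text
t 7.47 ang -2.6639 r 118.8 push -0.19 rad -0.51 w 21.8 xy [ 523.96 -194.64]
t 7.75 ang -2.6556 r 118.9 push -0.10 rad -1.91 w 21.6 xy [ 524.39 -195.52]
t 8.03 ang -2.6472 r 118.9 push 0.08 rad -1.29 w 21.6 xy [ 524.86 -196.41]
t 8.30 ang -2.6388 r 118.9 push -0.03 rad -2.57 w 21.7 xy [ 525.33 -197.28]
t 8.57 ang -2.6305 r 118.9 push -0.04 rad -3.10 w 21.4 xy [ 525.81 -198.15]
t 8.85 ang -2.6220 r 118.9 push -0.02 rad -3.53 w 21.7 xy [ 526.28 -199.04]
t 9.12 ang -2.6138 r 118.9 push -0.23 rad -4.41 w 21.7 xy [ 526.77 -199.88]
t 9.40 ang -2.6055 r 118.9 push 0.32 rad -4.34 w 21.6 xy [ 527.26 -200.74]
```

```bash
python3 -m creep '[[[1,-0.5,0,0,0,-0.48,18]]]' >/dev/null && python3 g.py 1 2 && python3 -m creep '[[[1,-0.1,0,0,0,-0.48,18]]]' >/dev/null && python3 g.py 1 2 && python3 -m creep '[[[1,-0.1,0,0,0,-0.48,18]]]' >/dev/null && python3 g.py 1 2 && python3 -m creep '[[[1,-0.1,0,0,0,-0.48,18]]]' >/dev/null && python3 g.py 1 2 && python3 -m creep '[[[1,-0.1,0,0,0,-0.48,18]]]' >/dev/null && python3 g.py 1 2 && python3 -m creep '[[[1,-0.1,0,0,0,-0.48,18]]]' >/dev/null && python3 g.py 1 2 && python3 -m creep '[[[1,-0.1,0,0,0,-0.48,18]]]' >/dev/null && python3 g.py 1 2 && python3 -m creep '[[[1,-0.1,0,0,0,-0.48,18]]]' >/dev/null && python3 g.py 1 2
```

```text
t 9.68 ang -2.5959 r 118.9 push -0.03 rad -2.67 w 21.8 xy [ 527.87 -201.71]
t 9.95 ang -2.5872 r 118.9 push -0.29 rad -1.93 w 21.5 xy [ 528.45 -202.56]
t 10.22 ang -2.5785 r 118.8 push -0.16 rad 0.22 w 21.7 xy [ 529.02 -203.42]
t 10.50 ang -2.5701 r 118.8 push 0.49 rad 1.39 w 21.7 xy [ 529.59 -204.26]
t 10.78 ang -2.5615 r 118.8 push 0.84 rad 3.79 w 21.8 xy [ 530.17 -205.09]
t 11.05 ang -2.5529 r 118.7 push 0.33 rad 5.43 w 21.5 xy [ 530.78 -205.91]
t 11.32 ang -2.5445 r 118.7 push 0.55 rad 5.87 w 21.6 xy [ 531.37 -206.72]
t 11.60 ang -2.5359 r 118.7 push 0.54 rad 5.37 w 21.8 xy [ 531.94 -207.57]
```

```bash
python3 -m creep '[[[1,0.3,0,0,0,-0.48,18]]]' >/dev/null && python3 g.py 1 2 && python3 -m creep '[[[1,0,0,0,0,-0.48,18]]]' >/dev/null && python3 g.py 1 2 && python3 -m creep '[[[1,-0.04,0,0,0,-0.48,18]]]' >/dev/null && python3 g.py 1 2 && python3 -m creep '[[[1,-0.04,0,0,0,-0.48,18]]]' >/dev/null && python3 g.py 1 2 && python3 -m creep '[[[1,-0.04,0,0,0,-0.48,18]]]' >/dev/null && python3 g.py 1 2 && python3 -m creep '[[[1,-0.04,0,0,0,-0.48,18]]]' >/dev/null && python3 g.py 1 2 && python3 -m creep '[[[1,-0.04,0,0,0,-0.48,18]]]' >/dev/null && python3 g.py 1 2 && python3 -m creep '[[[1,-0.04,0,0,0,-0.48,18]]]' >/dev/null && python3 g.py 1 2
```

```text
t 11.88 ang -2.5279 r 118.7 push 0.31 rad 4.72 w 21.6 xy [ 532.49 -208.33]
t 12.15 ang -2.5198 r 118.7 push 0.16 rad 5.78 w 21.6 xy [ 533.06 -209.12]
t 12.43 ang -2.5113 r 118.7 push -0.27 rad 5.47 w 21.7 xy [ 533.64 -209.94]
t 12.70 ang -2.5027 r 118.6 push 0.20 rad 5.72 w 21.7 xy [ 534.27 -210.75]
t 12.97 ang -2.4941 r 118.6 push 0.27 rad 5.18 w 21.7 xy [ 534.88 -211.56]
t 13.25 ang -2.4856 r 118.6 push 0.66 rad 5.37 w 21.8 xy [ 535.48 -212.37]
t 13.53 ang -2.4768 r 118.6 push 0.27 rad 5.59 w 21.7 xy [ 536.13 -213.18]
t 13.80 ang -2.4683 r 118.6 push 0.71 rad 5.84 w 21.5 xy [ 536.76 -213.97]
```

```bash
python3 -m creep '[[[1,0.4,0,0,0,-0.48,18]]]' >/dev/null && python3 g.py 1 2 && python3 -m creep '[[[1,0.2,0,0,0,-0.48,18]]]' >/dev/null && python3 g.py 1 2 && python3 -m creep '[[[1,0,0,0,0,-0.48,18]]]' >/dev/null && python3 g.py 1 2 && python3 -m creep '[[[1,0,0,0,0,-0.48,18]]]' >/dev/null && python3 g.py 1 2 && python3 -m creep '[[[1,0,0,0,0,-0.48,18]]]' >/dev/null && python3 g.py 1 2 && python3 -m creep '[[[1,0,0,0,0,-0.48,18]]]' >/dev/null && python3 g.py 1 2
```

```text
t 14.07 ang -2.4608 r 118.6 push -0.02 rad 4.14 w 21.5 xy [ 537.31 -214.67]
t 14.35 ang -2.4530 r 118.7 push -0.35 rad 2.67 w 21.9 xy [ 537.86 -215.41]
t 14.62 ang -2.4447 r 118.7 push 0.21 rad 2.78 w 21.8 xy [ 538.5  -216.17]
t 14.90 ang -2.4364 r 118.7 push -0.19 rad 1.56 w 21.7 xy [ 539.12 -216.93]
t 15.18 ang -2.4279 r 118.7 push -0.28 rad 1.58 w 21.8 xy [ 539.78 -217.69]
t 15.45 ang -2.4195 r 118.7 push -0.05 rad 0.18 w 21.9 xy [ 540.42 -218.46]
```

```bash
python3 -m creep '[[[1,0,0,0,0,-0.48,18]]]' >/dev/null && python3 g.py 1 2 && python3 -m creep '[[[1,-0.03,0,0,0,-0.48,18]]]' >/dev/null && python3 g.py 1 2 && python3 -m creep '[[[1,-0.03,0,0,0,-0.48,18]]]' >/dev/null && python3 g.py 1 2 && python3 -m creep '[[[1,-0.03,0,0,0,-0.48,18]]]' >/dev/null && python3 g.py 1 2 && python3 -m creep '[[[1,-0.03,0,0,0,-0.48,18]]]' >/dev/null && python3 g.py 1 2 && python3 -m creep '[[[1,-0.03,0,0,0,-0.48,18]]]' >/dev/null && python3 g.py 1 2 && python3 -m creep '[[[1,-0.03,0,0,0,-0.48,18]]]' >/dev/null && python3 g.py 1 2 && python3 -m creep '[[[1,-0.03,0,0,0,-0.48,18]]]' >/dev/null && python3 g.py 1 2
```

```text
t 15.72 ang -2.4110 r 118.7 push -0.14 rad -0.05 w 21.6 xy [ 541.09 -219.21]
t 16.00 ang -2.4028 r 118.7 push 0.29 rad -0.64 w 21.6 xy [ 541.75 -219.93]
t 16.27 ang -2.3943 r 118.7 push -0.05 rad -1.38 w 21.5 xy [ 542.4  -220.71]
t 16.55 ang -2.3857 r 118.7 push -0.01 rad -1.86 w 21.7 xy [ 543.11 -221.44]
t 16.82 ang -2.3773 r 118.7 push 0.50 rad -1.70 w 21.7 xy [ 543.79 -222.17]
t 17.10 ang -2.3689 r 118.8 push 0.47 rad -2.04 w 21.7 xy [ 544.47 -222.9 ]
t 17.38 ang -2.3603 r 118.8 push -0.33 rad -2.86 w 21.7 xy [ 545.17 -223.65]
t 17.65 ang -2.3520 r 118.8 push 0.13 rad -2.79 w 21.6 xy [ 545.88 -224.33]
```

```bash
python3 - <<'E'
from h import *
b=vision.grab_frame("top")[:,:,::-1];cv2.imwrite("pics/c3.png",cv2.resize(b[110:215,235:340],(600,600),interpolation=cv2.INTER_CUBIC))
E
```

```text
(no output)
```

View pics/c3.png

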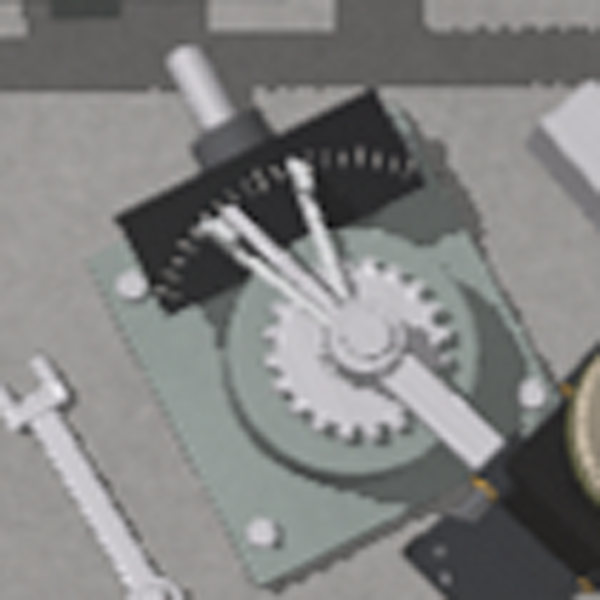

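```bash
python3 -m creep '[[[1,-0.1,0,0,0,-0.48,18]]]' >/dev/null && python3 g.py 1 2 && python3 -m creep '[[[1,-0.1,0,0,0,-0.48,18]]]' >/dev/null && python3 g.py 1 2 && python3 -m creep '[[[1,-0.05,0,0,0,-0.48,18]]]' >/dev/null && python3 g.py 1 2 && python3 -m creep '[[[1,-0.05,0,0,0,-0.48,18]]]' >/dev/null && python3 g.py 1 2 && python3 -m creep '[[[1,-0.05,0,0,0,-0.48,18]]]' >/dev/null && python3 g.py 1 2 && python3 -m creep '[[[1,-0.05,0,0,0,-0.48,18]]]' >/dev/null && python3 g.py 1 2 && python3 -m creep '[[[1,-0.05,0,0,0,-0.48,18]]]' >/dev/null && python3 g.py 1 2 && python3 -m creep '[[[1,-0.05,0,0,0,-0.48,18]]]' >/dev/null && python3 g.py 1 2
```

```text
t 17.98 ang -2.3436 r 118.7 push 0.37 rad -2.83 w 21.8 xy [ 546.6  -225.02]
t 18.25 ang -2.3348 r 118.8 push 0.59 rad -1.85 w 21.7 xy [ 547.34 -225.74]
t 18.52 ang -2.3289 r 118.7 push 2.62 rad -1.10 w 21.7 xy [ 547.86 -226.23]
```

```bash
python3 g.py 1 9 8; python3 -m creep '[[[0.3,0,0,0,0,-0.14,18]]]' >/dev/null; python3 g.py 1 9 8
```

```text
t 18.93 ang -2.3288 r 118.7 push 3.08 rad -1.28 w 21.7 xy [ 547.88 -226.23]
t 19.45 ang -2.3263 r 118.7 push 4.71 rad -0.44 w 21.7 xy [ 548.11 -226.42]
```

```bash
python3 -m creep '[[[-1,0,0,0,0,0.48,18],[-2,-0.02,0,0,0,0.96,18],[-4,-0.07,0,0,0,1.93,18],[-6,-0.15,0,0,0,2.89,18],[-8,-0.27,0,0,0,3.85,18],[-9.99,-0.42,0,0,0,4.82,18],[-11.98,-0.6,0,0,0,5.78,18],[-13.97,-0.82,0,0,0,6.74,18],[-15.95,-1.07,0,0,0,7.7,18],[-17.93,-1.36,0,0,0,8.67,18],[-19.9,-1.67,0,0,0,9.63,18],[-21.88,-2.03,0,0,0,10.59,18],[-23.84,-2.41,0,0,0,11.56,18],[-23.84,-2.41,0,0,0,11.56,18]]]' >/dev/null && python3 g.py -1 2 && python3 -m creep '[[[-2,-0.02,0,0,0,0.96,18],[-4,-0.07,0,0,0,1.93,18],[-6,-0.15,0,0,0,2.89,18],[-8,-0.27,0,0,0,3.85,18],[-9.99,-0.42,0,0,0,4.82,18],[-11.98,-0.6,0,0,0,5.78,18],[-13.97,-0.82,0,0,0,6.74,18],[-15.95,-1.07,0,0,0,7.7,18],[-17.93,-1.36,0,0,0,8.67,18],[-19.9,-1.67,0,0,0,9.63,18],[-19.9,-1.67,0,0,0,9.63,18]]]' >/dev/null && python3 g.py -1 2
```

```text
t 21.35 ang -2.5281 r 118.7 push -0.87 rad 4.38 w 21.5 xy [ 532.46 -208.32]
t 22.88 ang -2.6986 r 118.6 push 0.16 rad 6.22 w 21.6 xy [ 522.31 -190.86]
```

```bash
python3 -m creep '[[[-1,0.4,0,0,0,0.48,18],[-2,0.7,0,0,0,0.96,18],[-3,0.7,0,0,0,1.44,18],[-3,0.7,0,0,0,1.44,18]]]' >/dev/null && python3 g.py -1 2 && python3 -m creep '[[[-1,0,0,0,0,0.48,18]]]' >/dev/null && python3 g.py -1 2 && python3 -m creep '[[[-1,0,0,0,0,0.48,18]]]' >/dev/null && python3 g.py -1 2 && python3 -m creep '[[[-1,0,0,0,0,0.48,18]]]' >/dev/null && python3 g.py -1 2 && python3 -m creep '[[[-1,0,0,0,0,0.48,18]]]' >/dev/null && python3 g.py -1 2 && python3 -m creep '[[[-1,0,0,0,0,0.48,18]]]' >/dev/null && python3 g.py -1 2 && python3 -m creep '[[[-1,0,0,0,0,0.48,18]]]' >/dev/null && python3 g.py -1 2 && python3 -m creep '[[[-1,0,0,0,0,0.48,18]]]' >/dev/null && python3 g.py -1 2
```

```text
t 23.52 ang -2.7243 r 118.7 push -0.55 rad 4.06 w 21.7 xy [ 521.01 -188.09]
t 23.80 ang -2.7312 r 118.7 push 0.20 rad 2.60 w 21.8 xy [ 520.66 -187.36]
t 24.07 ang -2.7401 r 118.7 push -0.02 rad 1.87 w 21.7 xy [ 520.24 -186.38]
t 24.35 ang -2.7486 r 118.7 push 0.01 rad 1.89 w 21.5 xy [ 519.84 -185.46]
t 24.62 ang -2.7568 r 118.7 push -0.05 rad 1.80 w 21.7 xy [ 519.46 -184.56]
t 24.90 ang -2.7649 r 118.7 push 0.76 rad 1.18 w 21.6 xy [ 519.09 -183.68]
t 25.18 ang -2.7734 r 118.7 push 0.60 rad 1.66 w 21.7 xy [ 518.73 -182.74]
t 25.45 ang -2.7818 r 118.8 push 0.83 rad 1.42 w 21.7 xy [ 518.35 -181.82]
```

```bash
python3 -m creep '[[[-1,0,0,0,0,0.48,18]]]' >/dev/null && python3 g.py -1 2.1 && python3 -m creep '[[[-1,0,0,0,0,0.48,18]]]' >/dev/null && python3 g.py -1 2.1 && python3 -m creep '[[[-1,0,0,0,0,0.48,18]]]' >/dev/null && python3 g.py -1 2.1 && python3 -m creep '[[[-1,0,0,0,0,0.48,18]]]' >/dev/null && python3 g.py -1 2.1 && python3 -m creep '[[[-1,0,0,0,0,0.48,18]]]' >/dev/null && python3 g.py -1 2.1 && python3 -m creep '[[[-1,0,0,0,0,0.48,18]]]' >/dev/null && python3 g.py -1 2.1 && python3 -m creep '[[[-1,0,0,0,0,0.48,18]]]' >/dev/null && python3 g.py -1 2.1 && python3 -m creep '[[[-1,0,0,0,0,0.48,18]]]' >/dev/null && python3 g.py -1 2.1 && python3 -m creep '[[[-1,0,0,0,0,0.48,18]]]' >/dev/null && python3 g.py -1 2.1 && python3 -m creep '[[[-1,0,0,0,0,0.48,18]]]' >/dev/null && python3 g.py -1 2.1
```

```text
Traceback (most recent call last):
  File "g.py", line 4, in <module>
    L,o=rd(int(sys.argv[3]) if len(sys.argv)>3 else 3);R=np.array(o["orientation"]);m=L.mean(0);f=m[:3]@R
        ~~^^^^^^^^^^^^^^^^^^^^^^^^^^^^^^^^^^^^^^^^^^^^
  File "f.py", line 5, in rd
    vision.grab_frame("side"); o=env.get_obs(); L.append(np.r_[o["wrist_force"],o["eef_pos"],o["width"]])
    ~~~~~~~~~~~~~~~~~^^^^^^^^
ValueError: 200 camera calls are used up
```

```bash
cat > g2.py <<'E'
import sys,json
from f import ang,np,env
# usage: g2.py sgn thr n : record a reading; print/check mean of the last n
sgn,thr,n=float(sys.argv[1]),float(sys.argv[2]),int(sys.argv[3])
o=env.get_obs();R=np.array(o["orientation"]);f=np.array(o["wrist_force"])@R;p=o["eef_pos"]
with open("log.txt","a") as F: F.write(json.dumps([-sgn*f[0],f[1],ang(p)])+"\n")
m=np.array([json.loads(l) for l in open("log.txt")][-n:]).mean(0)
if n>1: print(f"t {o['t']:.2f} ang {m[2]:.4f} push {m[0]:.2f} rad {m[1]:.2f} w {o['width']:.1f} xy {np.round(p[:2],2)}")
sys.exit(int(n>1 and m[0]>thr))
E
python3 g2.py -1 2.1 1; python3 -m creep '[[[0,0,0,0,0,0,18]]]' >/dev/null; python3 g2.py -1 2.1 1;  python3 -m creep '[[[0,0,0,0,0,0,18]]]' >/dev/null; python3 g2.py -1 2.1 3 && python3 -m creep '[[[-1,0,0,0,0,0.48,18]]]' >/dev/null && python3 g2.py -1 2 1 && python3 -m creep '[[[0,0,0,0,0,0,18]]]' >/dev/null && python3 g2.py -1 2 2
```

```text
t 25.88 ang -2.7904 push 0.60 rad 1.86 w 21.6 xy [ 518.01 -180.85]
t 26.12 ang -2.7976 push 0.52 rad 2.06 w 21.6 xy [ 517.67 -179.95]
```

```bash
python3 -m creep '[[[-1,0,0,0,0,0.48,18]]]' >/dev/null && python3 g2.py -1 2 1 && python3 -m creep '[[[0,0,0,0,0,0,18]]]' >/dev/null && python3 g2.py -1 2 2 && python3 -m creep '[[[-1,0,0,0,0,0.48,18]]]' >/dev/null && python3 g2.py -1 2 1 && python3 -m creep '[[[0,0,0,0,0,0,18]]]' >/dev/null && python3 g2.py -1 2 2 && python3 -m creep '[[[-1,0,0,0,0,0.48,18]]]' >/dev/null && python3 g2.py -1 2 1 && python3 -m creep '[[[0,0,0,0,0,0,18]]]' >/dev/null && python3 g2.py -1 2 2 && python3 -m creep '[[[-1,0,0,0,0,0.48,18]]]' >/dev/null && python3 g2.py -1 2 1 && python3 -m creep '[[[0,0,0,0,0,0,18]]]' >/dev/null && python3 g2.py -1 2 2 && python3 -m creep '[[[-1,0,0,0,0,0.48,18]]]' >/dev/null && python3 g2.py -1 2 1 && python3 -m creep '[[[0,0,0,0,0,0,18]]]' >/dev/null && python3 g2.py -1 2 2 && python3 -m creep '[[[-1,0,0,0,0,0.48,18]]]' >/dev/null && python3 g2.py -1 2 1 && python3 -m creep '[[[0,0,0,0,0,0,18]]]' >/dev/null && python3 g2.py -1 2 2
```

```text
t 26.38 ang -2.8064 push 0.71 rad 1.60 w 21.8 xy [ 517.35 -178.99]
t 26.62 ang -2.8147 push 0.28 rad 1.71 w 22.0 xy [ 517.01 -178.08]
t 26.88 ang -2.8233 push 0.63 rad 2.61 w 21.5 xy [ 516.7  -177.08]
t 27.12 ang -2.8317 push -0.03 rad 2.21 w 21.7 xy [ 516.38 -176.14]
t 27.38 ang -2.8400 push 1.30 rad 2.39 w 21.5 xy [ 516.08 -175.19]
t 27.62 ang -2.8485 push 0.37 rad 2.81 w 21.5 xy [ 515.81 -174.23]
```

```bash
python3 -m creep '[[[-1,0,0,0,0,0.48,18]]]' >/dev/null && python3 g2.py -1 2 1 && python3 -m creep '[[[0,0,0,0,0,0,18]]]' >/dev/null && python3 g2.py -1 2 2 && python3 -m creep '[[[-1,0.05,0,0,0,0.48,18]]]' >/dev/null && python3 g2.py -1 2 1 && python3 -m creep '[[[0,0,0,0,0,0,18]]]' >/dev/null && python3 g2.py -1 2 2 && python3 -m creep '[[[-1,0.05,0,0,0,0.48,18]]]' >/dev/null && python3 g2.py -1 2 1 && python3 -m creep '[[[0,0,0,0,0,0,18]]]' >/dev/null && python3 g2.py -1 2 2 && python3 -m creep '[[[-1,0.05,0,0,0,0.48,18]]]' >/dev/null && python3 g2.py -1 2 1 && python3 -m creep '[[[0,0,0,0,0,0,18]]]' >/dev/null && python3 g2.py -1 2 2 && python3 -m creep '[[[-1,0.05,0,0,0,0.48,18]]]' >/dev/null && python3 g2.py -1 2 1 && python3 -m creep '[[[0,0,0,0,0,0,18]]]' >/dev/null && python3 g2.py -1 2 2 && python3 -m creep '[[[-1,0.05,0,0,0,0.48,18]]]' >/dev/null && python3 g2.py -1 2 1 && python3 -m creep '[[[0,0,0,0,0,0,18]]]' >/dev/null && python3 g2.py -1 2 2
```

```text
t 27.88 ang -2.8571 push 0.76 rad 3.68 w 21.4 xy [ 515.49 -173.24]
t 28.12 ang -2.8652 push 1.39 rad 2.80 w 21.8 xy [ 515.26 -172.35]
t 28.38 ang -2.8703 push 3.53 rad 2.33 w 21.4 xy [ 515.1  -171.76]
```

```bash
python3 -m creep '[[[0,0,0,0,0,0,18]]]' >/dev/null; python3 g2.py -1 9 1;  python3 -m creep '[[[0,0,0,0,0,0,18]]]' >/dev/null; python3 g2.py -1 9 1; python3 -m creep '[[[0,0,0,0,0,0,18]]]' >/dev/null; python3 g2.py -1 9 1; python3 -m creep '[[[0,0,0,0,0,0,18]]]' >/dev/null; python3 g2.py -1 9 1; tail -4 log.txt; python3 g2.py -1 9 6
```

```text
[3.3454618482301752, 2.4704793036681285, -2.8706972517908174]
[4.711679081551425, 1.9314477958327245, -2.8706803385136714]
[4.857030281154416, 2.272861751683181, -2.8712289612095403]
[4.505020790621862, 1.429502121770535, -2.8716364664751888]
t 28.88 ang -2.8711 push 4.21 rad 1.92 w 21.8 xy [ 515.04 -171.67]
```

```bash
python3 -m creep '[[[1,0,0,0,0,-0.48,18],[2,-0.02,0,0,0,-0.96,18],[4,-0.07,0,0,0,-1.93,18],[6,-0.15,0,0,0,-2.89,18],[8,-0.27,0,0,0,-3.85,18],[9.99,-0.42,0,0,0,-4.82,18],[11.98,-0.6,0,0,0,-5.78,18],[13.97,-0.82,0,0,0,-6.74,18],[15.95,-1.07,0,0,0,-7.7,18],[17.93,-1.36,0,0,0,-8.67,18],[19.9,-1.67,0,0,0,-9.63,18],[21.88,-2.03,0,0,0,-10.59,18],[23.84,-2.41,0,0,0,-11.56,18],[23.84,-2.41,0,0,0,-11.56,18]]]' >/dev/null && python3 g2.py 1 2 1 && python3 -m creep '[[[2,-0.02,0,0,0,-0.96,18],[4,-0.07,0,0,0,-1.93,18],[6,-0.15,0,0,0,-2.89,18],[7.5,-0.24,0,0,0,-3.61,18],[7.5,-0.24,0,0,0,-3.61,18],[7.5,-0.24,0,0,0,-3.61,18],[7.5,-0.24,0,0,0,-3.61,18]]]' >/dev/null; tail -1 log.txt; python3 g2.py 1 2 1; tail -1 log.txt
python3 -c "from f import *;o=env.get_obs();print(o['t'],o['eef_pos'],-2.5989-ang(o['eef_pos']))"
```

```text
[0.6501646931835954, -4.0777943761492175, -2.670033247222472]
[0.12817787719161328, -5.978450899309103, -2.6068540399324034]
31.5 [ 527.33373386 -200.51309543  110.0256406 ] 0.0079540399324034
```

```bash
python3 -m creep '[[[0.5,-0.4,0,0,0,-0.24,18],[0.95,-0.7,0,0,0,-0.46,18],[0.95,-0.7,0,0,0,-0.46,18],[0.95,-0.7,0,0,0,-0.46,18],[0.95,-0.7,0,0,0,-0.46,18]]]'; python3 g2.py 1 2 1; tail -1 log.txt
```

```text
t: 32.12
eef_pos: [527.8, -201.3, 109.9]
orientation: [[0.505, -0.863, -0.0], [-0.863, -0.505, -0.0], [0.0, 0.0, -1.0]]
wrist_force: [1.4, 1.0, -2.3]
width: 21.5
[0.1630340633885045, -1.7049084866930495, -2.598927526574095]
```

```bash
python3 -m creep '[[[0,0,0,0,0,0,24],[0,0,0,0,0,0,28],[0,0,0,0,0,0,36],[0,0,0,0,0,0,46],[0,0,0,0,0,0,46]]]'; python3 -m creep '[[[0,0,-4,0,0,0,46],[0,0,-12,0,0,0,46],[0,0,-24,0,0,0,46],[0,0,-38,0,0,0,46],[0,0,-52,0,0,0,46],[0,0,-66,0,0,0,46],[0,0,-78,0,0,0,46],[0,0,-86,0,0,0,46],[0,0,-90,0,0,0,46],[0,0,-90,0,0,0,46],[0,0,-90,0,0,0,46]]]'
```

```text
t: 32.75
eef_pos: [528.0, -201.0, 110.0]
orientation: [[0.505, -0.863, 0.0], [-0.863, -0.505, -0.0], [0.0, 0.0, -1.0]]
wrist_force: [-0.4, 0.1, 0.1]
width: 43.7
t: 34.12
eef_pos: [527.8, -200.9, 199.5]
orientation: [[0.506, -0.863, -0.001], [-0.863, -0.506, 0.0], [-0.0, 0.0, -1.0]]
wrist_force: [0.1, -0.1, -0.5]
width: 46.0
```

```bash
python3 -c "from rig import ticket;print(ticket.hand_in())"
```

```text
the job is handed in; nothing more can be done
None
```

I checked the free play both ways, left the crank at the midpoint I worked out from the two stops, and handed the job in. That final position was not confirmed by camera. I took a frame with every force reading, and the 200 camera calls ran out partway through the clockwise swing.

- **Counter-clockwise stop:** I gripped the black post at 5 N and moved it in 1 mm steps until it resisted. I pressed on to about 4.7 N averaged at the grip, at arm angle -2.326 rad by my own estimate of the shaft axis.
- **Clockwise stop:** I did the same the other way, to about 4.2 N on average, with single readings up to 4.9 N, at -2.871 rad. The total play measured is about 0.545 rad.
- **Coupling:** both end forces were slightly above the 4 N where it starts to yield. That allows at most a few thousandths of a radian of wind-up. I did not measure the disc itself.
- **Finish:** I set the crank to -2.599 rad, the mean of the two stops, by measured tool position. I then opened the fingers, rose straight up to about 51 mm above the post, and handed in at about 34 s with the wrist force back near zero.

The last picture, taken near the counter-clockwise end, showed the tail pushing the counter-clockwise pointer as intended. Neither pointer's final position was seen, and nor were the objects on the bench. I felt no unexpected contact.

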